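# Clamp the hand-held disperser and give it a test run

## Task

First clamp the disperser in its bench rig: swing the folding crank handle on the handwheel up until it stands upright, then wind the wheel clockwise with it to its stop (about two thirds of a turn). Then give it a test run: flip the yellow lock-off lever fully forward (towards the steel shaft), squeeze the red paddle fully home against the body, hold it for two seconds and let go. Finish by flipping the lock-off lever all the way back, leaving the crank upright and the clamp tight, without disturbing the bottle, jar, stand and tip box round about.

Things in the scene. Friction and masses are not known exactly. Their poses are not given: they have to be found in the camera images.
- rig: Fixed bench rig: blue base plate 130 x 400 x 12 mm. Origin on the bench; z up, y along the white hand-held disperser clamped over it, whose nose and steel shaft point to +y. Its housing has flat sides at x = -23 and +23 mm, z 37 to 83 mm, y -160 to 130 mm. Red paddle and yellow lever are on its -x side; the +x side is bare. A 115 mm long clamp bridge on two posts crosses it at y = -100 mm.
- nose (a point): Front end of the disperser's grey nose, at rig x = 0, y = 165, z = 60 mm, axes as the rig. The nose is 36 mm in diameter from rig y = 130 to 165 mm; from there a steel shaft of 12 mm in diameter, 18 mm at its tip, runs on to y = 258 mm.
- clamp: Dark steel clamp head on the bridge, fixed, turned differently each time. Origin on the wheel's vertical axis, 118 mm above the bench; x points horizontally to the place of the crank's hinge while the wheel is at 0, z up. A fork on it holds the crank's tail, so the wheel cannot turn until the crank is upright.
- wheel_axis (a point): Point on the handwheel's vertical axis at the height of the crank's hinge (180 mm above the bench), axes as the clamp head. Wheel: blue rim 50 mm in radius, rim and hub tops 154 mm above the bench; the crank's two hinge cheeks reach 187 mm.
- crank_hinge (a point): Centre of the crank handle's hinge, on the wheel's rim 50 mm from the axis, 180 mm above the bench; moves round with the wheel. The hinge line is horizontal, tangent to the rim.
- crank_grip (a point): Centre of the black ball knob at the crank's end, 24 mm in diameter, 50 mm from the hinge on a steel stem 9 mm thick. The ball swivels freely on the stem, so it can be held firmly while swinging and winding. Folded, the stem lies flat across the wheel and the ball is over the wheel's axis, its underside 14 mm above the hub; upright, the ball's centre is 230 mm above the bench, straight over the hinge.
- crank (a joint): Crank handle: 0 folded flat, 1.571 upright against its stop. Stiff hinge (0.06 N m): it stays where it is left.
- wheel (a joint): Handwheel: 0 loose, grows clockwise seen from above, 4.2 rad at its stop (tight). Friction 0.15 N m; it stays where it is left. The wheel does not rise or sink.
- lock_tip (a point): Tip of the yellow lock-off lever, a flat tab 12 mm wide (rig x) and 6 mm thick, 65 mm long from its pivot. The pivot is at rig x = -30, y = 110, z = 60 mm, its axis along rig x. The tip is 114 mm above the bench at either end of its swing and 125 mm half-way.
- lock (a joint): Lock-off lever: 0 leaning back (0.6 rad from upright, tip to rig -y; paddle blocked), 1.2 leaning forward (tip to rig +y; paddle free). Light friction (0.05 N m): it stays where it is left.
- paddle_grip (a point): Where to squeeze the red paddle: mid-thickness, 60 mm above the bench, 75 mm from its upright hinge (at rig x = -27.5, y = -20 mm). Paddle 100 mm long, 30 mm high (z 45 to 75 mm), 7 mm thick, plus a small tongue. Released, its outer face here is at rig x = -40 mm; home, at x = -31 mm, so body and paddle together are then 54 mm thick.
- paddle (a joint): Paddle: 0 released, 0.12 rad pressed home against the body. A spring returns it; 3 to 8 N at the squeeze point. While locked it moves only about 0.03 rad.
- reagent_mid (a point): Centre of a loose amber reagent bottle, 60 mm in diameter, 150 mm high; leave it alone.
- jar_mid (a point): Centre of a loose white jar with a blue lid, 60 mm in diameter, 85 mm high; leave it alone.
- tubestand_mid (a point): Centre of a loose green stand with a round foot 60 mm in diameter, 114 mm high; leave it alone.
- tipbox_mid (a point): Centre of a loose blue pipette-tip box, 52 x 75 mm, 60 mm high; leave it alone.
Things that resemble listed ones, but are neither listed nor needed, are in the scene too. What is meant by the part that bears jar_mid is not purple, and is the smaller of those in its own colour.

How it is judged:
On the way, in this order (a step that is already met when the one before it is completed fails the run):
1. the crank handle is swung upright (value of joint crank above 1.4 rad), for 0.2 s.
2. the handwheel is wound clockwise tight (value of joint wheel above 3.9 rad and value of joint crank above 1.25 rad), for 0.2 s.
3. the lock-off lever is flipped forward (value of joint lock above 1 rad), for 0.1 s.
4. the paddle is held squeezed home for two seconds (value of joint paddle above 0.1 rad), for 1.8 s.
5. the paddle is let go (value of joint paddle below 0.04 rad), for 0.1 s.
At the end, for the whole second after the job is handed in: Crank upright (over 1.25 rad), wheel tight (over 3.9 rad), lock-off lever back (under 0.25 rad), paddle released (under 0.04 rad), bystanders standing upright (tilt under 0.15 rad) and less than 30 mm from where they stood (all of step 2 and value of joint lock below 0.25 rad and value of joint paddle below 0.04 rad and angle between each of reagent_mid, jar_mid, tubestand_mid, tipbox_mid's own z axis and vertical below 0.15 rad); the robot touches nothing.
It fails at once if the paddle is squeezed while the clamp is loose (value of joint paddle above 0.07 rad and value of joint wheel below 3.9 rad).
It fails at once if the reagent bottle is knocked or moved by 30 mm or more (distance of reagent_mid from where it was at the start of the episode above 0.03 m).
It fails at once if the jar is knocked or moved by 30 mm or more (distance of jar_mid from where it was at the start of the episode above 0.03 m).
It fails at once if the green stand is knocked or moved by 30 mm or more (distance of tubestand_mid from where it was at the start of the episode above 0.03 m).
It fails at once if the tip box is knocked or moved by 30 mm or more (distance of tipbox_mid from where it was at the start of the episode above 0.03 m).
It also fails if it takes over 70 s, if anything falls off the work surface, if the arm or the gripper's body presses on something with over 40 N, if the wrist force passes 120 N, or if a joint passes its speed limit or range.

## Robot

A 6-joint arm with a two-finger parallel gripper is mounted at the origin on the work surface. World frame = base frame: x ahead of the robot, y to its left, z up, the work surface at z = 0. Lengths are in m, angles in rad, forces in N, time in s.
With the tool pointing down it reaches from about 0.4 to 0.825 m from the base axis. Payload 7 kg.
Tool frame: the origin (TCP) lies midway between the tips of the shut fingers; the grasp point (between the pads) lies 19 mm behind it; z points along the fingers, y is the line along which they close (so a half turn about z gives the same grasp; the last joint's range is limited). The gripper opens to 88 mm and grips with 3 to 60 N. Pads are 19 mm wide; open, the fingers measure 130 mm over their backs; the gripper's body (78 mm by 193 mm) begins 47 mm behind the grasp point.
Start: joints at [-0.98, 0.359, 0.012, 0, -1.224, -0.288], TCP at [0.201, -0.644, 0.227] pointing down, gripper open.
Joint ranges: [-3.07, 3.07], [-1.43, 2.12], [-1.02, 1.25], [-3.03, 1.67], [-3.05, -0], [-3.03, 3.03]. Speed limits (rad/s): [2.39, 2.39, 3.01, 3.14, 3.14, 3.14].

## Interface

Orientations are given as [roll, pitch, yaw] about the fixed x, y, z axes, in that order (R = Rz(yaw) Ry(pitch) Rx(roll)).
In Python, from station import arm gives the robot as it stands.
- The arm moves only by the tool servo_tool, never from a script. Its argument "deltas" is a list of rows, each a list of 7 numbers: the closure, from -1 (fully open) to 1 (shut), then the shift along the tool's x, y, z in mm, then the turn, a rotation vector about the tool's x, y, z in degrees. In form: [[gripper, x, y, z, ax, ay, az], ...]. A call has 1 to 20 rows; each row shifts and turns the commanded pose from where the row before left it, along the tool's axes as they then stand; what a row does not reach is not made up. A row lasts 1/12 s, in which the tool goes at most 41.7 mm and 7.16 degrees, less where a joint would pass 70% of its speed; a pose out of reach is approached as far as the arm can. A call is refused whole if a number of a shift passes 41.7 or a number of a turn 7.16, either way. A call with a gripper value outside its range is refused whole. The fingers move at their own pace and stop on an object; "squeeze" is the grip in N (left out, the last holds). Time passes only in rows, so rows that do not move let the fingers close. It gives the time, the measured TCP pose, the force, the opening and the grip force at its end, in the units of the state.
- arm.get_state(): the state, without advancing time (a new reading comes with each control period).
- arm.grab_frame(name): name is "scene" or "top"; returns a dict with "color" (480x640x3 uint8, red, green, blue), "K" (3x3 intrinsics, pixels), "position" and "orientation" of the camera in the world. Camera axes: x right, y down, z forward; pixel columns grow to the right and rows downward; lengths in m; the calibration is good to about 2 mm. A picture is of the moment at which its call begins. There is no depth.
- arm.job_done(): hands the job in; it is judged then, once.
Trained networks look in a picture, given as the dict that the camera call returned (one of the last four; its "shot" number tells which), for a name from the list of things; names that differ only in an ending like _2 or _b are one class to them, and where a whole thing is asked for, a point or a joint stands for the part that bears it (a point fixed in the world has none). Each returns a list of dicts, best first, with "conf" (0 to 1); they miss things now and then, are a little off and sometimes report something else, mostly with a low value. They report only what shows in the picture. A call takes as long as a camera call. They do not tell look-alikes from the thing itself.
- arm.recognise(query, picture): "at" ([x, y, z] in m, in the coordinates of the camera as it stood for that picture, good to about 4 mm: the middle of the surface that is visible of it).
The state is a dict: "t": time; "q": joint angles; "qd": joint speeds; "joint_efforts": joint torques, N m; "eef_pos": TCP position; "ee_rot": TCP orientation; "force": force on the tool from outside, world axes, zero at the start; "moment": the same for the moment, N m; "width": finger opening in m; "gripper_force": force on a finger pad.
Only numpy, scipy, OpenCV 4.12 (cv2) and the standard library are available. Lean on these libraries where they do the work, as an engineer would, in place of code of your own. Each camera call takes 0.05 s, during which the arm holds its last target. There are 200 camera calls.

## Working session

There is one attempt and no reset: what is moved stays moved. The work goes in short steps, Python scripts to look and compute and a tool call to move; the robot and the scene stay as the last step left them, time stands still between calls to the robot, and variables do not carry over. Pictures are saved under pics/ and viewed, at most 10 in all, crops included, and the job is handed in when it is done.

Besides the shell and the picture viewer there is one more tool, called after ">>>" as a command line: name --pt "numbers of a row" for each row, then --argument value for the rest. servo_tool: Moves the arm, as the interface text tells. Its arguments: {"type":"object","properties":{"deltas":{"type":"array","items":{"type":"array","items":{"type":"number"}}},"squeeze":{"type":"number"}},"required":["deltas"]}

```bash
mkdir -p pics
cat > h.py <<'E'
from station import arm
import numpy as np, cv2
from scipy.spatial.transform import Rotation as R
def campose(p):
    o=np.array(p["orientation"],float)
    M=o if o.shape==(3,3) else (R.from_euler('xyz',o).as_matrix() if o.size==3 else R.from_quat(o).as_matrix())
    return M,np.array(p["position"],float)
def toworld(p,at):
    M,t=campose(p); return M@np.array(at)+t
def ray(p,u,v,z):
    M,t=campose(p); d=M@np.linalg.inv(p["K"])@[u,v,1]; return t+d*(z-t[2])/d[2]
def pix(p,X):
    M,t=campose(p); c=np.array(p["K"])@(M.T@(np.array(X)-t)); return c[:2]/c[2]
def save(p,n): cv2.imwrite("pics/"+n,p["color"][:,:,::-1])
E
python3 - <<'E'
from h import *
for n in ("scene","top"):
    p=arm.grab_frame(n); save(p,n+"0.png"); print(n,p["position"],p["orientation"],p["K"])
    for q in ["rig","nose","clamp","wheel_axis","crank_hinge","crank_grip","lock_tip","paddle_grip","reagent_mid","jar_mid","tubestand_mid","tipbox_mid"]:
        for r in arm.recognise(q,p)[:3]:
            w=toworld(p,r["at"]); print(q,round(r["conf"],2),w.round(3),pix(p,w).round())
print(arm.get_state())
E
```

```text
scene [1.02266573 0.28695555 0.71289474] [-2.37950641 -0.0081333   2.17797378] [[453.27542869   0.         310.56793541]
 [  0.         453.27542869 245.41323086]
 [  0.           0.           1.        ]]
rig 0.83 [0.593 0.033 0.036] [327. 304.]
nose 0.69 [0.592 0.034 0.037] [328. 303.]
nose 0.57 [ 0.624 -0.041  0.07 ] [285. 285.]
clamp 0.6 [0.536 0.129 0.155] [398. 265.]
clamp 0.53 [0.659 0.181 0.051] [382. 369.]
wheel_axis 0.94 [0.531 0.129 0.151] [399. 264.]
crank_hinge 0.8 [0.526 0.116 0.185] [396. 246.]
crank_hinge 0.17 [0.532 0.131 0.153] [400. 264.]
crank_grip 0.79 [0.528 0.118 0.185] [397. 246.]
lock_tip 0.62 [ 0.624 -0.038  0.065] [286. 287.]
lock_tip 0.37 [0.533 0.13  0.153] [399. 265.]
paddle_grip 0.84 [0.611 0.012 0.066] [313. 295.]
jar_mid 0.8 [ 0.465 -0.244  0.082] [254. 192.]
jar_mid 0.76 [ 0.394 -0.142  0.074] [311. 195.]
jar_mid 0.64 [ 0.47  -0.045  0.059] [329. 239.]
tubestand_mid 0.7 [0.656 0.18  0.05 ] [382. 367.]
tipbox_mid 0.95 [0.694 0.045 0.051] [300. 342.]
top [ 0.44412802 -0.01094833  0.88482485] [-3.00896012 -0.02698626 -1.57337836] [[466.08666617   0.    
[... 1102 characters left out ...]
[295. 204.]
{'t': 1.3, 'q': array([-9.79893631e-01,  3.58591375e-01,  1.19310284e-02,  3.74290169e-05,
       -1.22409866e+00, -2.88083462e-01]), 'qd': array([-8.21920377e-04,  1.80780905e-04, -1.28053740e-03, -1.08700347e-05,
       -3.40489556e-04, -2.71179073e-04]), 'joint_efforts': array([-1.83543882e-03, -5.82384717e+01,  2.93295032e+01,  7.00267687e+00,
        1.23367365e-02, -3.60813851e-05]), 'eef_pos': array([ 0.20125808, -0.64429846,  0.22658711]), 'ee_rot': array([-3.14154687e+00, -2.31476604e-05, -2.83876070e+00]), 'force': array([-0.06663482,  0.11604435, -0.41463606]), 'moment': array([ 0.0213519 ,  0.03700876, -0.02127624]), 'gripper_force': 0.0, 'width': 0.08782075668977367}
```

Run:
```python
import cv2
a=cv2.imread("pics/scene0.png");b=cv2.imread("pics/top0.png")
cv2.imwrite("pics/s_c.png",cv2.resize(a[150:420,220:480],None,fx=2.2,fy=2.2,interpolation=3)[:600])
cv2.imwrite("pics/t_c.png",cv2.resize(b[130:370,170:430],None,fx=2.5,fy=2.5,interpolation=3)[:600])
```

```text
(no output)
```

View pics/s_c.png

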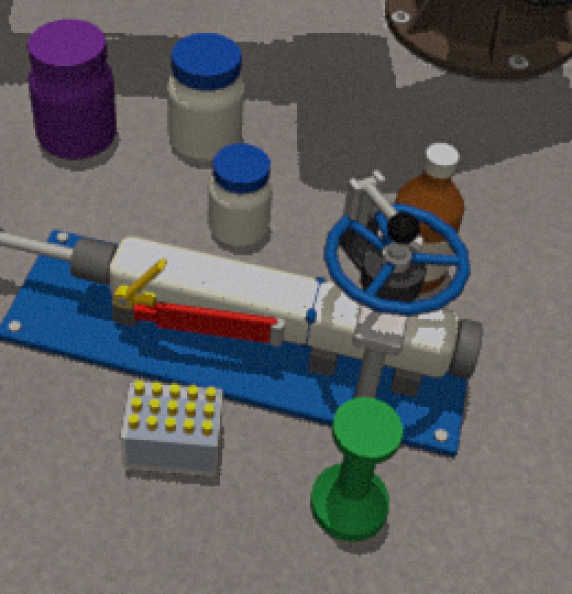

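View pics/t_c.png

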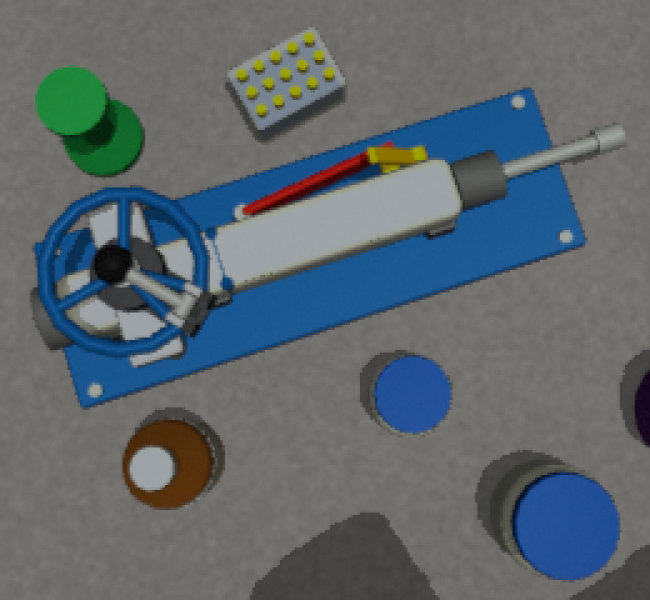

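View pics/top0.png

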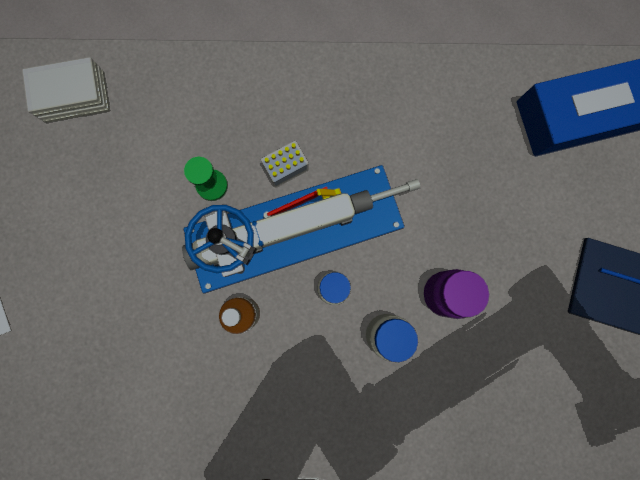

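The jar candidates in the top picture are purple (465,294), large white (396,340) and small white with a blue lid (334,287). The small white one fits: it isn't purple and is the smaller of its colour, and the crop confirms it. Next I fit the rig pose.

```bash
cat > fit.py <<'E'
from h import *
from scipy.optimize import least_squares
import json
P={n:arm.grab_frame(n) for n in("top","scene")}
# (cam, crop px, rig pt)
T=lambda u,v:(u/2.5+170,v/2.5+130); S=lambda u,v:(u/2.2+220,v/2.2+150)
obs=[("top",T(531,88),(-65,200,12)),("top",T(585,241),(65,200,12)),("top",T(82,408),(65,-200,12)),
("top",T(625,134),(0,258,60)),("top",T(124,271),(0,-100,150)),
("scene",S(52,232),(65,200,12)),("scene",S(456,453),(-65,-200,12)),("scene",S(398,259),(0,-100,150))]
def rig(v,p):
    c,s=np.cos(v[2]),np.sin(v[2]); p=np.array(p)/1000; return np.array([v[0]+c*p[0]-s*p[1],v[1]+s*p[0]+c*p[1],p[2]])
f=lambda v:np.concatenate([pix(P[c],rig(v,p))-u for c,u,p in obs])
r=least_squares(f,[.57,0,-2.9],loss="soft_l1"); v=r.x
print(v,f(v).reshape(-1,2).round(1)); json.dump(list(v),open("rig.json","w"))
for n,p in dict(axis=(0,-100,180),grip=(-36,55,60),grip0=(-40,55,60),piv=(-30,110,60),tip0=(-30,110-36.7,114)).items(): print(n,rig(v,p).round(4),[pix(P[c],rig(v,p)).round() for c in P])
def torig(w):
    c,s=np.cos(v[2]),np.sin(v[2]); d=np.array(w[:2])-v[:2]; return np.array([c*d[0]+s*d[1],-s*d[0]+c*d[1]])*1000
for n,p,z in [("bottle",T(152,468),.15),("jar",T(412,394),.085),("standtop",T(72,100),.114),("standfoot",T(105,138),.005),("box",T(286,72),.06)]: w=ray(P["top"],*p,z); print(n,w.round(3),torig(w).round())
w=ray(P["top"],*T(113,263),.18);print("ball",w,torig(w))
w=ray(P["scene"],*S(403,226),.18);print("ball",w,torig(w))
# crank direction: stem line
b=ray(P["top"],*T(113,263),.18); h=ray(P["top"],*T(184,305),.184); print("crankdir",np.arctan2(*(h-b)[[1,0]]),np.linalg.norm(h-b))
b=ray(P["scene"],*S(403,226),.18); h=ray(P["scene"],*S(367,182),.184); print("crankdir",np.arctan2(*(h-b)[[1,0]]),np.linalg.norm(h-b))
E
python3 fit.py
```

```text
[ 0.56923855  0.02134299 -2.82594086] [[ -1.5  -0.7]
 [ -0.7   1.4]
 [ -2.9   0.9]
 [  6.5  -2.9]
 [  9.5  -3.7]
 [  1.1  -1.7]
 [  2.9   0.5]
 [-10.7  -3.5]]
axis [0.5382 0.1164 0.18  ] [array([226., 232.]), array([393., 252.])]
grip [ 0.6205 -0.0198  0.06  ] [array([315., 196.]), array([295., 292.])]
grip0 [ 0.6243 -0.0185  0.06  ] [array([314., 194.]), array([295., 294.])]
piv [ 0.6319 -0.0739  0.06  ] [array([345., 190.]), array([268., 283.])]
tip0 [ 0.6205 -0.039   0.114 ] [array([326., 189.]), array([286., 268.])]
bottle [0.41  0.111 0.15 ] [ 124. -135.]
jar [ 0.456 -0.054  0.085] [131.  36.]
standtop [0.653 0.176 0.114] [-128. -121.]
standfoot [0.653 0.176 0.005] [-127. -122.]
box [0.689 0.035 0.06 ] [-118.   24.]
ball [0.53362389 0.1321759  0.18      ] [  -0.55144126 -116.41320971]
ball [0.53007859 0.13093405 0.18      ] [   3.20421554 -116.33330483]
crankdir -2.1037168612607724 0.05115574576009052
crankdir -2.0456712592597204 0.047005428955516494
```

```bash
python3 - <<'E'
s=open('fit.py').read()
s=s.replace('f=lambda v:np.concatenate([pix(P[c],rig(v,p))-u for c,u,p in obs])','f=lambda v:np.concatenate([pix(P[c],rig(v,(p[0],p[1]+(v[3]*1000 if p[2]==12 else 0),p[2])))-u for c,u,p in obs])')
s=s.replace('[.57,0,-2.9]','[.57,0,-2.9,0]').replace(',("top",T(124,271)',',("top",T(506,177),(0,165,60)),("top",T(113,263),(0,-100,180)),("scene",S(403,226),(0,-100,180)),("top",T(124,271)')
open('fit.py','w').write(s)
E
python3 fit.py
```

```text
[ 0.56386813  0.03645612 -2.82824048  0.0196163 ] [[ 0.5 -0.9]
 [ 1.2  1.3]
 [-1.1  0.4]
 [-1.5  0.3]
 [-2.1 -1.6]
 [ 0.4  0.4]
 [-0.5  1.3]
 [-0.2 -0.4]
 [-0.2 -2.3]
 [ 0.7 -0.1]
 [-1.  -1.4]]
axis [0.533  0.1316 0.18  ] [array([216., 236.]), array([403., 254.])]
grip [ 0.6151 -0.0048  0.06  ] [array([306., 199.]), array([304., 294.])]
grip0 [ 0.6189 -0.0035  0.06  ] [array([306., 197.]), array([303., 296.])]
piv [ 0.6263 -0.0589  0.06  ] [array([336., 193.]), array([276., 285.])]
tip0 [ 0.615 -0.024  0.114] [array([317., 192.]), array([295., 270.])]
bottle [0.41  0.111 0.15 ] [ 124. -118.]
jar [ 0.456 -0.054  0.085] [131.  53.]
standtop [0.653 0.176 0.114] [-128. -105.]
standfoot [0.653 0.176 0.005] [-128. -106.]
box [0.689 0.035 0.06 ] [-119.   40.]
ball [0.53362389 0.1321759  0.18      ] [  -0.73404118 -100.38153431]
ball [0.53007859 0.13093405 0.18      ] [   3.02142194 -100.29299309]
crankdir -2.1037168612607724 0.05115574576009052
crankdir -2.0456712592597204 0.047005428955516494
```

>>> servo_tool --pt "-1 -10 12 -5 0 0 0" --pt "-1 -23 27 -5 0 0 0" --pt "-1 -23 27 -5 0 0 0" --pt "-1 -23 27 -5 0 0 0" --pt "-1 -23 27 -5 0 0 0" --pt "-1 -23 27 -5 0 0 0" --pt "-1 -23 27 -5 0 0 0" --pt "-1 -23 27 -5 0 0 0" --pt "-1 -23 27 0 0 0 0" --pt "-1 -23 27 0 0 0 0" --pt "-1 -23 27 0 0 0 0" --pt "-1 -23 27 0 0 0 0" --pt "-1 -23 27 0 0 0 0" --pt "-1 -23 27 0 0 0 0" --pt "-1 -23 27 0 0 0 0" --pt "-1 -23 27 0 0 0 0" --pt "-1 -23 27 0 0 0 0" --pt "-1 -23 27 0 0 0 0" --pt "-1 -23 27 0 0 0 0" --pt "-1 -23 27 0 0 0 0"

```text
t: 3.17
eef_pos: [0.4714, -0.0078, 0.2671]
ee_rot: [3.141, 0.001, -2.838]
force: [0.8, -1.0, -0.1]
width: 0.0877
gripper_force: 0.0
```

>>> servo_tool --pt "-1 -23 27 0 0 0 0" --pt "-1 -23 27 0 0 0 0" --pt "-1 -23 27 0 0 0 0" --pt "-1 -15 18 0 0 0 0" --pt "-1 -5 6 0 0 0 0" --pt "-1 0 0 0 0 0 -7.1" --pt "-1 0 0 0 0 0 -7.1" --pt "-1 0 0 0 0 0 -7.1" --pt "-1 0 0 0 0 0 -7.1" --pt "-1 0 0 0 0 0 -7.1" --pt "-1 0 0 0 0 0 -7.1" --pt "-1 0 0 0 0 0 -1" --pt "-1 0 0 0 0 0 0"

```text
t: 4.25
eef_pos: [0.5247, 0.1167, 0.2668]
ee_rot: [-3.141, 0.0, -2.08]
force: [-0.3, -0.7, 0.2]
width: 0.0874
gripper_force: 0.0
```

>>> servo_tool --pt "-1 -9 0.5 10 0 0 0" --pt "-1 -8 0 25 0 0 0" --pt "-1 0 0 25 0 0 0" --pt "-1 0 0 20 0 0 0" --pt "-1 0 0 15 0 0 0" --pt "-1 0 0 8 0 0 0" --pt "-1 0 0 0 0 0 0" --pt "-1 0 0 0 0 0 0"

```text
t: 4.92
eef_pos: [0.533, 0.1321, 0.1636]
ee_rot: [-3.142, -0.001, -2.079]
force: [0.8, -0.5, 0.3]
width: 0.0881
gripper_force: 0.0
```

Run:
```python
from h import *
p=arm.grab_frame("scene"); save(p,"s1.png"); t=arm.grab_frame("top")
for q in ("crank_grip","crank_hinge"):
  for pp in (p,t):
    for r in arm.recognise(q,pp)[:2]: print(q,r["conf"],toworld(pp,r["at"]).round(3))
cv2.imwrite("pics/s1c.png",cv2.resize(p["color"][120:330,300:500,::-1],None,fx=2.8,fy=2.8,interpolation=3))
```

```text
crank_grip 0.67 [0.612 0.013 0.06 ]
crank_grip 0.45 [0.539 0.132 0.187]
crank_grip 0.75 [0.517 0.097 0.183]
crank_grip 0.46 [0.665 0.169 0.113]
crank_hinge 0.71 [0.541 0.132 0.186]
crank_hinge 0.48 [0.513 0.098 0.184]
```

View pics/s1c.png

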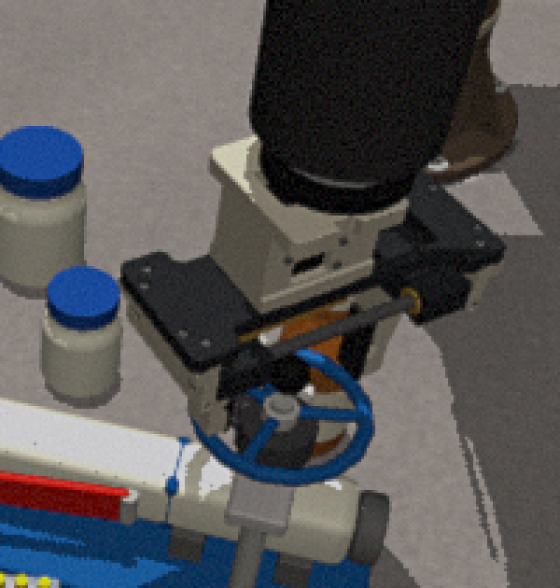

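The crop shows the black ball at (290,370), between the open fingers and over the hub. I close on it.

>>> servo_tool --pt "1 0 0 0 0 0 0" --pt "1 0 0 0 0 0 0" --pt "1 0 0 0 0 0 0" --pt "1 0 0 0 0 0 0" --pt "1 0 0 0 0 0 0" --pt "1 0 0 0 0 0 0" --pt "1 0 0 0 0 0 0" --pt "1 0 0 0 0 0 0" --pt "1 0 0 0 0 0 0" --squeeze 25

```text
t: 5.97
eef_pos: [0.5328, 0.132, 0.1636]
ee_rot: [3.142, -0.0, -2.078]
force: [1.3, -0.8, -0.6]
width: 0.033
gripper_force: 0.0
```

>>> servo_tool --pt "1 0 0 0 0 0 0" --pt "1 0 0 0 0 0 0" --pt "1 0 0 0 0 0 0" --pt "1 0 0 0 0 0 0"

```text
t: 6.3
eef_pos: [0.5329, 0.132, 0.1636]
ee_rot: [-3.141, 0.0, -2.078]
force: [-0.3, -0.4, -0.2]
width: 0.0226
gripper_force: 25.0
```

>>> servo_tool --pt "1 0.2 0 -3.9 0 0 0" --pt "1 0.4 0 -3.9 0 0 0" --pt "1 1.8 0 -7.6 0 0 0" --pt "1 3 0 -7.3 0 0 0" --pt "1 4.1 0 -6.7 0 0 0" --pt "1 5.1 0 -6 0 0 0" --pt "1 0 0 0 0 0 0"

```text
t: 6.88
eef_pos: [0.5247, 0.1177, 0.2]
ee_rot: [3.141, -0.001, -2.078]
force: [-0.3, -3.4, -4.1]
width: 0.0226
gripper_force: 25.0
```

>>> servo_tool --pt "1 6 0 -5.1 0 0 0" --pt "1 6.7 0 -4.1 0 0 0" --pt "1 7.2 0 -3 0 0 0" --pt "1 7.6 0 -1.8 0 0 0" --pt "1 7.8 0 -0.6 0 0 0" --pt "1 1.5 0 0 0 0 0" --pt "1 0 0 0 0 0 0" --pt "1 0 0 0 0 0 0"

```text
t: 7.55
eef_pos: [0.508, 0.088, 0.2131]
ee_rot: [3.141, 0.002, -2.078]
force: [3.5, 2.7, -13.6]
width: 0.022
gripper_force: 25.0
```

Run:
```python
from h import *
p=arm.grab_frame("scene")
cv2.imwrite("pics/s2c.png",cv2.resize(p["color"][120:330,300:500,::-1],None,fx=2.8,fy=2.8,interpolation=3))
s=arm.get_state();print(s["force"],s["moment"])
```

```text
[  3.89592296   3.00162564 -12.44819628] [ 1.09171563 -1.2922222   0.00908046]
```

View pics/s2c.png

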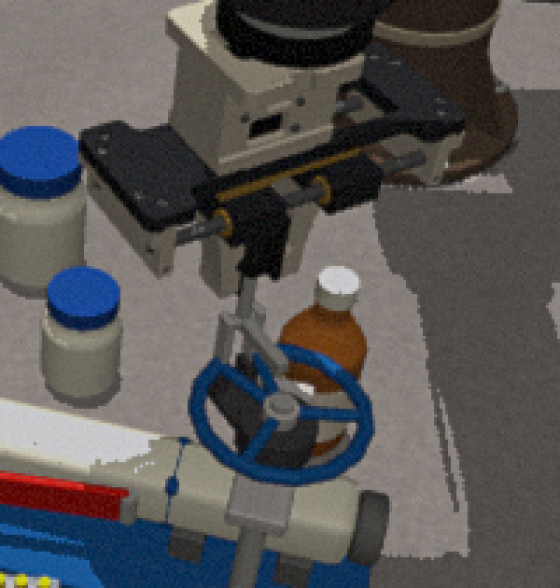

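```bash
python3 -c "
import numpy as np
b=np.arange(0,4.5,.21);p=50.5*np.c_[np.cos(b),np.sin(b)]
print(np.diff(p,axis=0).round(1).tolist())"
```

```text
[[-1.1, 10.5], [-3.3, 10.1], [-5.3, 9.2], [-7.1, 7.9], [-8.6, 6.2], [-9.7, 4.3], [-10.4, 2.2], [-10.6, -0.0], [-10.3, -2.3], [-9.6, -4.4], [-8.5, -6.3], [-7.0, -7.9], [-5.2, -9.2], [-3.2, -10.1], [-1.0, -10.5], [1.2, -10.5], [3.4, -10.0], [5.4, -9.1], [7.2, -7.8], [8.6, -6.1], [9.7, -4.2]]
```

>>> servo_tool --pt "1 0 0 1.5 0 0 0" --pt "1 -0.4 5.3 0 0 0 0" --pt "1 -0.7 5.2 0 0 0 0" --pt "1 -3.3 10.1 0 0 0 0" --pt "1 -5.3 9.2 0 0 0 0" --pt "1 -7.1 7.9 0 0 0 0" --pt "1 -8.6 6.2 0 0 0 0" --pt "1 0 0 0 0 0 0"

```text
t: 8.27
eef_pos: [0.4824, 0.132, 0.2128]
ee_rot: [-3.14, 0.002, -2.077]
force: [4.2, 2.6, -5.7]
width: 0.0224
gripper_force: 25.0
```

>>> servo_tool --pt "1 -9.7 4.3 0.5 0 0 0" --pt "1 -10.4 2.2 0 0 0 0" --pt "1 -10.6 0 0 0 0 0" --pt "1 -10.3 -2.3 0 0 0 0" --pt "1 -9.6 -4.4 0 0 0 0" --pt "1 -8.5 -6.3 0 0 0 0" --pt "1 -7 -7.9 0 0 0 0" --pt "1 -5.2 -9.2 0 0 0 0" --pt "1 0 0 0 0 0 0"

```text
t: 9.02
eef_pos: [0.5398, 0.1818, 0.2125]
ee_rot: [-3.14, 0.001, -2.078]
force: [0.1, -1.7, 5.2]
width: 0.0225
gripper_force: 25.0
```

>>> servo_tool --pt "1 -3.2 -10.1 -0.5 0 0 0" --pt "1 -1 -10.5 0 0 0 0" --pt "1 1.2 -10.5 0 0 0 0" --pt "1 3.4 -10 0 0 0 0" --pt "1 5.4 -9.1 0 0 0 0" --pt "1 7.2 -7.8 0 0 0 0" --pt "1 5.7 -4 0 0 0 0" --pt "1 0 0 0 0 0 0"

```text
t: 9.68
eef_pos: [0.5833, 0.1341, 0.2126]
ee_rot: [-3.141, 0.001, -2.079]
force: [-2.2, -1.3, 4.2]
width: 0.0225
gripper_force: 25.0
```

>>> servo_tool --pt "1 2.6 -1.5 0 0 0 0" --pt "1 1.7 -1 0 0 0 0" --pt "1 0 0 0 0 0 0" --pt "1 0 0 0 0 0 0"

```text
t: 10.02
eef_pos: [0.5834, 0.1313, 0.2126]
ee_rot: [-3.141, 0.003, -2.077]
force: [-3.0, 4.9, 4.9]
width: 0.0223
gripper_force: 25.0
```

>>> servo_tool --pt "-1 0 0 0 0 0 0" --pt "-1 0 0 0 0 0 0" --pt "-1 0 0 0 0 0 0" --pt "-1 0 0 0 0 0 0" --pt "-1 0 0 0 0 0 0" --pt "-1 0 0 -10 0 0 0" --pt "-1 0 0 -20 0 0 0" --pt "-1 0 0 -25 0 0 0" --pt "-1 0 0 -10 0 0 0" --pt "-1 0 0 0 0 0 0"

```text
t: 10.85
eef_pos: [0.5838, 0.1304, 0.281]
ee_rot: [-3.138, 0.004, -2.078]
force: [0.1, 0.6, 0.1]
width: 0.0831
gripper_force: 0.0
```

Run:
```python
from h import *
p=arm.grab_frame("scene")
cv2.imwrite("pics/s3c.png",cv2.resize(p["color"][130:340,260:460,::-1],None,fx=2.8,fy=2.8,interpolation=3))
print(pix(p,[.583,.1316,.23])-[260,130],pix(p,[.583,.1316,.18])-[260,130])
```

```text
[132.45664459 121.42572427] [127.94092696 143.5724864 ]
```

View pics/s3c.png

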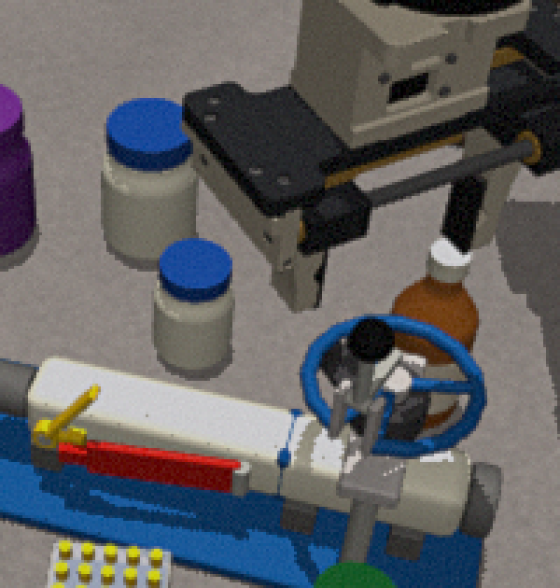

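>>> servo_tool --pt "1 0 0 0 0 0 -7.1" --pt "1 0 0 0 0 0 -7.1" --pt "1 0 0 0 0 0 -7.1" --pt "1 0 0 0 0 0 -7.1" --pt "1 0 0 0 0 0 -7.1" --pt "1 0 0 0 0 0 -7.1" --pt "1 0 0 0 0 0 -4.4" --pt "1 20 4 0 0 0 0" --pt "1 30 5 0 0 0 0" --pt "1 30 5 0 0 0 0" --pt "1 30 4 0 0 0 0" --pt "1 16 0 20 0 0 0" --pt "1 0 0 30 0 0 0" --pt "1 0 0 30 0 0 0" --pt "1 0 0 30 0 0 0" --pt "1 0 0 20 0 0 0" --pt "1 0 0 0 0 0 0"

```text
t: 12.32
eef_pos: [0.6004, 0.0038, 0.1414]
ee_rot: [3.132, 0.001, -1.259]
force: [-0.4, -0.2, -0.7]
width: 0.0005
gripper_force: 0.0
```

>>> servo_tool --pt "1 0 -3 10 0 0 0" --pt "1 0 -2 20 0 0 0" --pt "1 0 0 10 0 0 0" --pt "1 0 0 0 0 0 0" --pt "1 0 0 0 0 0 0"

```text
t: 12.73
eef_pos: [0.6089, 0.0062, 0.1074]
ee_rot: [3.141, -0.0, -1.257]
force: [-0.2, 0.3, 0.3]
width: 0.0003
gripper_force: 0.0
```

Run:
```python
from h import *
p=arm.grab_frame("scene")
cv2.imwrite("pics/s4c.png",cv2.resize(p["color"][130:340,200:400,::-1],None,fx=2.8,fy=2.8,interpolation=3))
```

```text
(no output)
```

View pics/s4c.png

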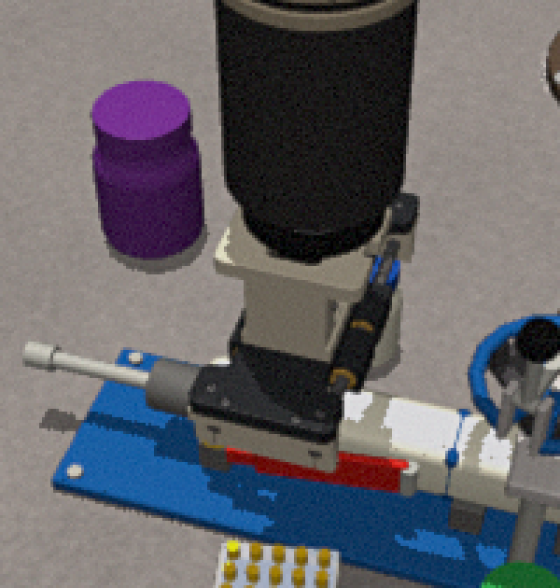

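>>> servo_tool --pt "1 0 0 6 0 0 0" --pt "1 5 0 0 0 0 0" --pt "1 10 0 0 0 0 0" --pt "1 10 0 0 0 0 0" --pt "1 10 0 0 0 0 0" --pt "1 10 0 0 0 0 0" --pt "1 10 0 0 0 0 0" --pt "1 8 0 0 0 0 0" --pt "1 6 0 0 0 0 0" --pt "1 4 0 0 0 0 0" --pt "1 3 0 0 0 0 0" --pt "1 0 0 0 0 0 0"

```text
t: 13.78
eef_pos: [0.6322, -0.0668, 0.1009]
ee_rot: [3.141, -0.0, -1.258]
force: [-0.0, -0.1, 0.3]
width: 0.0008
gripper_force: 0.0
```

>>> servo_tool --pt "1 2 0 0 0 0 0" --pt "1 2 0 0 0 0 0" --pt "1 2 0 0 0 0 0" --pt "1 0 0 0 0 0 0"

```text
t: 14.12
eef_pos: [0.634, -0.0716, 0.101]
ee_rot: [-3.142, 0.0, -1.257]
force: [-0.2, 2.8, -0.4]
width: 0.0001
gripper_force: 1.1
```

>>> servo_tool --pt "1 1 0 0 0 0 0" --pt "1 0 0 0 0 0 0"

```text
t: 14.28
eef_pos: [0.6341, -0.072, 0.1009]
ee_rot: [3.142, 0.001, -1.257]
force: [-2.0, 6.0, 0.9]
width: 0.0007
gripper_force: 2.4
```

>>> servo_tool --pt "1 -8 0 0 0 0 0" --pt "1 -12 0 -5 0 0 0" --pt "-1 -20 10 0 0 0 0" --pt "-1 -18 12 0 0 0 0" --pt "-1 -12 7 0 0 0 0" --pt "-1 0 0 0 0 0 0" --pt "-1 0 0 0 0 0 0" --pt "-1 0 0 0 0 0 0" --pt "-1 0 0 0 0 0 0" --pt "-1 0 0 0 0 0 0" --pt "-1 0 0 0 0 0 0"

```text
t: 15.2
eef_pos: [0.5854, -0.0156, 0.1059]
ee_rot: [3.141, -0.0, -1.258]
force: [0.1, -0.3, 0.1]
width: 0.0548
gripper_force: 0.0
```

Run:
```python
from h import *
import json
v=json.load(open("rig.json"));e=arm.get_state()["eef_pos"];d=e[:2]-v[:2];c,s=np.cos(v[2]),np.sin(v[2])
print(e,c*d[0]+s*d[1],-s*d[0]+c*d[1],arm.get_state()["ee_rot"])
p=arm.grab_frame("scene")
cv2.imwrite("pics/s5c.png",cv2.resize(p["color"][130:340,200:400,::-1],None,fx=2.8,fy=2.8,interpolation=3))
```

```text
[ 0.585434   -0.01555276  0.10588133] -0.004484033021602329 0.05612399954065971 [ 3.14132141e+00 -6.74160609e-05 -1.25820166e+00]
```

View pics/s5c.png

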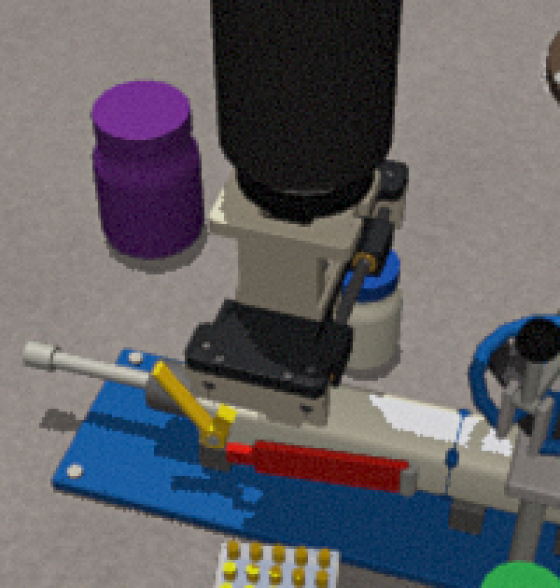

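The lever leans forward, with its tip at (160,370) in the crop. I open fully, then descend over the paddle.

>>> servo_tool --pt "-1 0 0 0 0 0 0" --pt "-1 0 0 0 0 0 0" --pt "-1 0 0 0 0 0 0" --pt "-1 0 0 0 0 0 0" --pt "-1 0 0 0 0 0 0" --pt "-1 0 0 0 0 0 0" --pt "-1 0 0 10 0 0 0" --pt "-1 0 0 15 0 0 0" --pt "-1 0 0 15 0 0 0" --pt "-1 0 0 15 0 0 0" --pt "-1 0 0 8 0 0 0" --pt "-1 0 0 0 0 0 0"

```text
t: 16.25
eef_pos: [0.5836, -0.0155, 0.0407]
ee_rot: [3.138, 0.0, -1.258]
force: [-0.4, -0.3, 0.6]
width: 0.0873
gripper_force: 0.0
```

>>> servo_tool --pt "1 0 0 0 0 0 0" --pt "1 0 0 0 0 0 0" --pt "1 0 0 0 0 0 0" --pt "1 0 0 0 0 0 0" --pt "1 0 0 0 0 0 0" --pt "1 0 0 0 0 0 0" --pt "1 0 0 0 0 0 0" --pt "1 0 0 0 0 0 0" --squeeze 30

```text
t: 16.92
eef_pos: [0.5858, -0.0154, 0.0441]
ee_rot: [-3.14, -0.001, -1.258]
force: [0.1, -3.7, 6.4]
width: 0.0534
gripper_force: 30.0
```

>>> servo_tool --pt "1 0 0 0 0 0 0" --pt "1 0 0 0 0 0 0" --pt "1 0 0 0 0 0 0" --pt "1 0 0 0 0 0 0" --pt "1 0 0 0 0 0 0" --pt "1 0 0 0 0 0 0" --pt "1 0 0 0 0 0 0" --pt "1 0 0 0 0 0 0" --pt "1 0 0 0 0 0 0" --pt "1 0 0 0 0 0 0" --pt "1 0 0 0 0 0 0" --pt "1 0 0 0 0 0 0" --pt "1 0 0 0 0 0 0" --pt "1 0 0 0 0 0 0" --pt "1 0 0 0 0 0 0" --pt "1 0 0 0 0 0 0" --pt "1 0 0 0 0 0 0" --pt "1 0 0 0 0 0 0" --pt "1 0 0 0 0 0 0" --pt "1 0 0 0 0 0 0"

```text
t: 18.58
eef_pos: [0.5858, -0.0155, 0.0441]
ee_rot: [-3.14, -0.001, -1.258]
force: [0.7, -3.8, 6.1]
width: 0.0531
gripper_force: 30.0
```

>>> servo_tool --pt "1 0 0 0 0 0 0" --pt "1 0 0 0 0 0 0" --pt "1 0 0 0 0 0 0" --pt "1 0 0 0 0 0 0" --pt "1 0 0 0 0 0 0" --pt "1 0 0 0 0 0 0"

```text
t: 19.08
eef_pos: [0.5858, -0.0155, 0.0441]
ee_rot: [-3.14, -0.001, -1.258]
force: [1.0, -2.0, 5.0]
width: 0.0533
gripper_force: 30.0
```

>>> servo_tool --pt "-1 0 0 0 0 0 0" --pt "-1 0 0 0 0 0 0" --pt "-1 0 0 0 0 0 0" --pt "-1 0 0 0 0 0 0" --pt "-1 0 0 0 0 0 0" --pt "-1 0 0 0 0 0 0" --pt "-1 0 0 0 0 0 0" --pt "-1 0 0 0 0 0 0"

```text
t: 19.75
eef_pos: [0.5844, -0.0153, 0.0426]
ee_rot: [3.14, 0.0, -1.258]
force: [0.5, -1.0, -0.8]
width: 0.0877
gripper_force: 0.0
```

>>> servo_tool --pt "-1 0 0 -10 0 0 0" --pt "-1 0 0 -30 0 0 0" --pt "-1 0 0 -30 0 0 0" --pt "1 0 0 -30 0 0 0" --pt "1 0 0 -17 0 0 0" --pt "1 15 -6 0 0 0 0" --pt "1 30 -8 0 0 0 0" --pt "1 30 -8 0 0 0 0" --pt "1 30 -4 0 0 0 0" --pt "1 19 0 0 0 0 0" --pt "1 0 0 0 0 0 0" --pt "1 0 0 20 0 0 0" --pt "1 0 0 25 0 0 0" --pt "1 0 0 14 0 0 0" --pt "1 0 0 0 0 0 0" --pt "1 0 0 0 0 0 0"

```text
t: 21.08
eef_pos: [0.6476, -0.125, 0.1011]
ee_rot: [3.14, 0.0, -1.257]
force: [0.7, -0.6, 1.8]
width: 0.0071
gripper_force: 0.0
```

>>> servo_tool --pt "1 -5 0 0 0 0 0" --pt "1 -10 0 0 0 0 0" --pt "1 -10 0 0 0 0 0" --pt "1 -10 0 0 0 0 0" --pt "1 -10 0 0 0 0 0" --pt "1 -10 0 0 0 0 0" --pt "1 -10 0 0 0 0 0" --pt "1 -8 0 0 0 0 0" --pt "1 -5 0 0 0 0 0" --pt "1 -3 0 0 0 0 0" --pt "1 -2 0 0 0 0 0" --pt "1 -2 0 0 0 0 0" --pt "1 0 0 0 0 0 0"

```text
t: 22.17
eef_pos: [0.6218, -0.0441, 0.1009]
ee_rot: [3.141, 0.0, -1.258]
force: [0.1, -1.3, -0.4]
width: 0.0006
gripper_force: 0.1
```

>>> servo_tool --pt "1 -1.5 0 0 0 0 0" --pt "1 -1 0 0 0 0 0" --pt "1 0 0 0 0 0 0"

```text
t: 22.42
eef_pos: [0.6214, -0.0428, 0.1012]
ee_rot: [3.142, -0.001, -1.258]
force: [1.3, -5.6, -0.6]
width: 0.0004
gripper_force: 2.2
```

At the stop. I back off, rise and check.

>>> servo_tool --pt "1 10 0 0 0 0 0" --pt "1 20 0 0 0 0 0" --pt "1 20 0 -20 0 0 0" --pt "1 20 0 -30 0 0 0" --pt "1 20 0 -30 0 0 0" --pt "1 30 0 -30 0 0 0" --pt "1 30 0 -20 0 0 0" --pt "1 20 0 0 0 0 0" --pt "1 0 0 0 0 0 0" --pt "1 0 0 0 0 0 0"

```text
t: 23.25
eef_pos: [0.6732, -0.2046, 0.23]
ee_rot: [3.141, 0.001, -1.26]
force: [-0.3, 0.5, -0.4]
width: 0.0006
gripper_force: 0.0
```

Run:
```python
from h import *
p=arm.grab_frame("scene")
cv2.imwrite("pics/s6c.png",cv2.resize(p["color"][130:400,200:470,::-1],None,fx=2.2,fy=2.2,interpolation=3))
```

```text
(no output)
```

View pics/s6c.png

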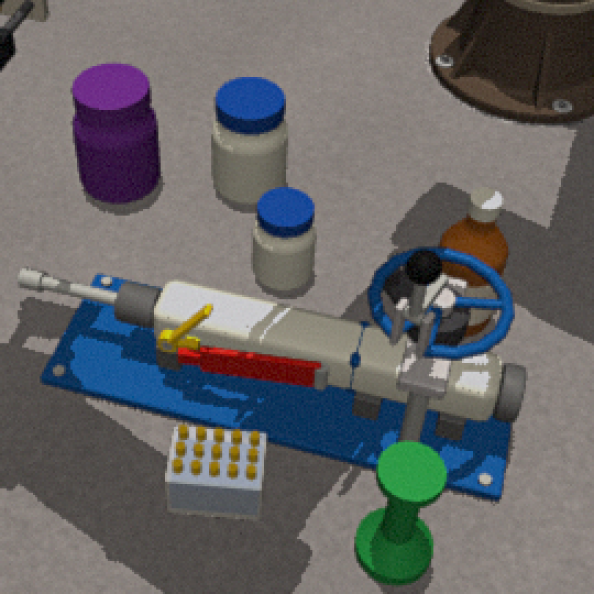

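The picture shows the lever back (tip at (208,310)), the crank upright (ball at (424,267)), the paddle out and all four bystanders standing. I hand in.

```bash
python3 -c "
from station import arm
print(arm.job_done())"
```

```text
the job is handed in; nothing more can be done
None
```

I handed the job in at about 23 s: crank upright, wheel wound to its stop, paddle held home for over two seconds then released, lock-off lever back. The bystanders stood upright in the last picture; no verdict came back.

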